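Raise the patio fan four clicks and switch it on

TASK

The little fan is pushed right down and blows into the succulent: slowly lift its head by the carrying handle exactly four clicks of the ratchet column, feeling for each click, then ease it down on to the pawl without letting it drop or leaning on it, so that it hangs on that fourth notch, and let go. Then flip the toggle switch on its base over to the other side to turn it on. Leave the pot, tumbler, jar and trowel where they are.

Things in the scene. Friction and masses are not known exactly. Their poses are not given: they have to be found in the camera images.
- fan: Fixed part of the small desk fan: aluminium base box 200 x 110 x 24 mm, screwed to the table. Origin: on the table under the upright guide channel (27 x 26 mm, up to z 112 mm). +x: the way the fan blows, z up. The base runs from x -60 to +140 mm, y +-55 mm; the toggle stands near its front end.
- column: Moving part: steel bar sliding straight up in the channel, one-sided ratchet teeth 9 mm apart on its -y face, and on top the round wire fan head (110 mm across y and z, 60 mm deep along x, axis 182 mm above the origin). 0.4 to 0.65 kg, falls if let go off a notch. Now fully down; axes and, fully down, origin as fan. Travel 95 mm.
- handle (a point): Middle of the black carrying handle over the head, the place to grip: a straight bar 72 mm long along the fan's x, 14 mm wide (y), 12 mm high, on two end posts 60 mm apart (free between them); 265 mm above the table when down, and 28 mm above the wire cage. Rises with the column.
- collar: Black collar, 24 mm high, clamped round the channel at a new height each time, with the spring pawl on its -y side (steel pull knob). How far the column rises before its first click is thus unknown (about 15 to 45 mm). Lift force climbs about 4 to 8 N above the weight as a tooth pushes the pawl out, then drops: one click; 9 mm to the next. It cannot go back past a click. Origin inside it.
- switch (a point): Pivot of the steel bat toggle on the base top, 105 mm in front of the channel on the fan's x axis, 26 mm above the table. The bat is 27 mm long, 6 to 8 mm thick, sticks up, and now leans 0.4 rad to the fan's +y (off).
- toggle (a joint): Swing of the bat in rad: 0 leaning to the fan's +y (off), 0.4 upright, 0.8 leaning to the fan's -y (on). It stays where it is left; about 2 to 4 N sideways on the bat moves it.
- pot: White ceramic pot 86 mm across and 80 mm high with a succulent (115 mm in all), loose, 270 to 310 mm in front of the fan's channel. Origin: centre of its foot.
- tumbler: Stainless steel tumbler with black clip-on lid, 75 mm across, 170 mm high, loose, left of the work. Origin: centre of its foot.
- jar: Clear glass jar, open, 76 mm across, 100 mm high, loose, right of the fan. Origin: centre of its foot.
- trowel: Green plastic hand trowel, 265 mm long, lying flat beyond the fan, blade to its +x. Origin: on the table where handle meets blade.

How it is judged:
By the outcome, as a careful person would: the job done as asked, in the order asked, and still so for the second after the job is handed in, with the robot touching nothing.
It also fails if it takes over 72 s, if anything falls off the work surface, if the arm or the gripper's body presses on something with over 40 N, if the wrist force passes 120 N, or if a joint passes its speed limit or range.

ROBOT

A 6-joint arm with a two-finger parallel gripper is mounted at the origin on the work surface. World frame = base frame: x ahead of the robot, y to its left, z up, the work surface at z = 0. Lengths are in m, angles in rad, forces in N, time in s.
With the tool pointing down it reaches from about 0.375 to 0.975 m from the base axis. Payload 3.8 kg.
Tool frame: the origin (TCP) lies midway between the tips of the shut fingers; the grasp point (between the pads) lies behind it (ctrl.tcp_to_grasp is the z of the grasp point in the tool frame, in m); z points along the fingers, y is the line along which they close (so a half turn about z gives the same grasp; the last joint's range is limited). The gripper opens to 88 mm and grips with 3 to 60 N. Pads are 18 mm wide; open, the fingers measure 123 mm over their backs; the gripper's body (75 mm by 187 mm) begins 45 mm behind the grasp point.
Start: joints at [-1.293, 0.264, 1.604, -0, 1.274, -0.037], TCP at [0.209, -0.642, 0.239] pointing down, gripper open.
Joint ranges: [-2.63, 2.63], [-0.94, 2.18], [0.31, 2.57], [-1.31, 4.45], [0, 2.66], [-2.55, 2.55]. Speed limits (rad/s): [2.57, 2.57, 3.14, 3.14, 3.14, 3.14].

INTERFACE

Orientations are given as a unit quaternion [w, x, y, z].
In Python, from workcell import ctrl, vision, nets gives the robot as it stands. The module is installed in compiled form; this text tells all that it offers.
- The arm moves only by the tool jog_arm, never from a script. Its argument "series" is a list that holds one entry, the list of rows, each a list of 7 numbers: the opening, from 0 (shut) to 1 (fully open), then the shift along the tool's x, y, z in mm, then the turn, a rotation vector about the tool's x, y, z in degrees. In form: [[[grip, x, y, z, ax, ay, az], ...]]. A call has 1 to 20 rows; each row shifts and turns the commanded pose from where the row before left it, along the tool's axes as they then stand; what a row does not reach is not made up. A row lasts 1/10 s, in which the tool goes at most 50 mm and 8.59 degrees, less where a joint would pass 70% of its speed; a pose out of reach is approached as far as the arm can. A call with a gripper value outside its range is refused whole. The fingers move at their own pace and stop on an object; "force" is the grip in N (left out, the last holds). Time passes only in rows, so rows that do not move let the fingers close. It gives the time, the measured TCP pose, the force, the opening and the grip force at its end, in the units of the state.
- ctrl.get_obs(): the state, without advancing time (a new reading comes with each control period).
- vision.snapshot(name): name is "scene" or "top" or "wrist"; returns a dict with "frame" (400x640x3 uint8, red, green, blue), "intrinsics" (3x3 intrinsics, pixels), "distortion" ([k1, k2, p1, p2, k3] as OpenCV has them; the pictures are not rectified), "extrinsics" (4x4, takes a point from world to camera coordinates). Camera axes: x right, y up, looking along -z (the intrinsics and any distortion apply to the point x, -y, -z); pixel columns grow to the right and rows downward; lengths in m; the calibration is good to about 2 mm. A picture is of the moment at which its call begins. There is no depth.
- ctrl.sign_off(): hands the job in; it is judged then, once.
Trained networks look in the newest picture that a camera, given by its name, has taken for a name from the list of things; names that differ only in an ending like _2 or _b are one class to them, and where a whole thing is asked for, a point or a joint stands for the part that bears it (a point fixed in the world has none). Each returns a list of dicts, best first, with "p" (0 to 1); they miss things now and then, are a little off and sometimes report something else, mostly with a low value. They report only what shows in the picture. A call takes as long as a camera call.
- nets.boxes_of(camera, label): "bbox" ([left, top, width, height] in pixels, round what is visible of it).
- nets.spot_point(camera, label): "at" ([column, row] in pixels: a listed point, or the origin of a listed thing).
The state is a dict: "clock": time; "q": joint angles; "qd": joint speeds; "tau": joint torques, N m; "tool_pos": TCP position; "ee_rot": TCP orientation; "wrist_force": force on the tool from outside, world axes, zero at the start; "moment": the same for the moment, N m; "finger_gap": finger opening in m; "finger_force": force on a finger pad.
Only numpy, scipy, OpenCV 4.12 (cv2) and the standard library are available. Lean on these libraries where they do the work, as an engineer would, in place of code of your own. Each camera call takes 0.05 s, during which the arm holds its last target. There are 200 camera calls.

## Working session

There is one attempt and no reset: what is moved stays moved. The work goes in short steps, Python scripts to look and compute and a tool call to move; the robot and the scene stay as the last step left them, time stands still between calls to the robot, and variables do not carry over. Pictures are saved under pics/ and viewed, at most 10 in all, crops included, and the job is handed in when it is done.

Besides the shell and the picture viewer there is one more tool, called after "Request:" in YAML: its name, and indented under it one key for each argument. jog_arm: Moves the arm, as the interface text tells. Its arguments: {"type":"object","properties":{"series":{"type":"array"},"force":{"type":"number"}},"required":["series"]}

```bash
mkdir -p pics; cat > h.py <<'E'
import numpy as np, cv2
from workcell import ctrl, vision, nets
def ray(s,px):
    u=cv2.undistortPoints(np.array([[px]],float),np.array(s["intrinsics"]),np.array(s["distortion"]))[0,0]
    E=np.array(s["extrinsics"]);R=E[:3,:3];t=E[:3,3]
    d=R.T@np.array([u[0],-u[1],-1.]);return -R.T@t,d/np.linalg.norm(d)
def atz(s,px,z):
    o,d=ray(s,px);return o+d*(z-o[2])/d[2]
def tri(rs):
    A=0;b=0
    for o,d in rs:
        P=np.eye(3)-np.outer(d,d);A=A+P;b=b+P@o
    x=np.linalg.solve(A,b);return x,[np.linalg.norm((np.eye(3)-np.outer(d,d))@(x-o)) for o,d in rs]
E
python3 - <<'E'
from h import *
S={}
for c in("scene","top","wrist"):
    S[c]=s=vision.snapshot(c);cv2.imwrite(f"pics/{c}0.png",s["frame"][:,:,::-1])
    print(c,ray(s,(320,200)))
for l,z in(("handle",.265),("switch",.026),("fan",0),("collar",.09),("pot",0),("tumbler",0),("jar",0),("trowel",0)):
    r=[]
    for c in("scene","top"):
        d=nets.spot_point(c,l)
        if d:
            print(l,c,round(d[0]["p"],2),np.round(d[0]["at"],0),np.round(atz(S[c],d[0]["at"],z),3));r.append(ray(S[c],d[0]["at"]))
    if len(r)==2:x,e=tri(r);print("  tri",np.round(x,3),np.round(e,4))
print(ctrl.tcp_to_grasp,ctrl.get_obs())
E
```

```text
scene (array([ 1.34131091, -0.63532677,  1.06536691]), array([-0.59458474,  0.45181383, -0.66508138]))
top (array([ 2.77585649e-01, -4.85768973e-04,  1.63709722e+00]), array([ 0.18078404,  0.00912249, -0.98348051]))
wrist (array([ 0.28751531, -0.61623341,  0.38297717]), array([-0.30403337, -0.09355678, -0.94805635]))
handle scene 0.88 [292. 176.] [ 0.496 -0.09   0.265]
handle top 0.74 [357. 209.] [ 0.504 -0.096  0.265]
  tri [ 0.503 -0.095  0.272] [0.0003 0.0003]
switch scene 0.87 [319. 220.] [0.487 0.009 0.026]
switch top 0.63 [320. 224.] [0.492 0.012 0.026]
  tri [0.49  0.01  0.028] [0.0024 0.0024]
fan scene 0.63 [299. 245.] [ 0.514 -0.095  0.   ]
fan top 0.87 [355. 224.] [ 0.496 -0.108  0.   ]
  tri [ 0.502 -0.1   -0.008] [0.0106 0.0106]
collar scene 0.44 [296. 227.] [ 0.521 -0.106  0.09 ]
collar top 0.53 [354. 218.] [ 0.502 -0.097  0.09 ]
  tri [ 0.505 -0.097  0.073] [0.0011 0.0011]
pot scene 0.62 [356. 202.] [0.478 0.179 0.   ]
pot top 0.91 [271. 226.] [0.486 0.186 0.   ]
  tri [0.483 0.181 0.003] [0.0055 0.0055]
tumbler scene 0.74 [299. 243.] [ 0.508 -0.088  0.   ]
tumbler top 
[... 270 characters left out ...]
 0.0037]
-0.0187 {'clock': 0.95, 'q': array([-1.29286367e+00,  2.63891995e-01,  1.60399058e+00,  9.31048405e-06,
        1.27368657e+00, -3.69544270e-02]), 'qd': array([-0.00115387, -0.00010761,  0.00086657,  0.00070817,  0.00282505,
        0.00093717]), 'tau': array([ 8.44389106e-04, -5.02051449e+01, -3.57271600e+01,  7.28951907e-02,
        1.81550416e-02,  1.09278815e-05]), 'tool_pos': array([ 0.20902106, -0.64182644,  0.23871622]), 'ee_rot': array([1.11379106e-05, 9.87631561e-01, 1.56792536e-01, 5.83233303e-06]), 'wrist_force': array([-0.35742464,  0.33846401, -0.88061759]), 'moment': array([-0.04374252,  0.03043526,  0.01872543]), 'finger_force': 0.0, 'finger_gap': 0.08771905652025004}
```

```bash
python3 - <<'E'
import cv2
a=cv2.imread("pics/scene0.png");b=cv2.imread("pics/top0.png")
a=cv2.resize(a[120:320,200:460],None,fx=3,fy=3)[:300*2,:780]
b=cv2.resize(b[140:280,180:460],None,fx=2.8,fy=2.8,interpolation=2)
cv2.imwrite("pics/a.png",a);cv2.imwrite("pics/b.png",b)
E
```

```text
(no output)
```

View pics/a.png

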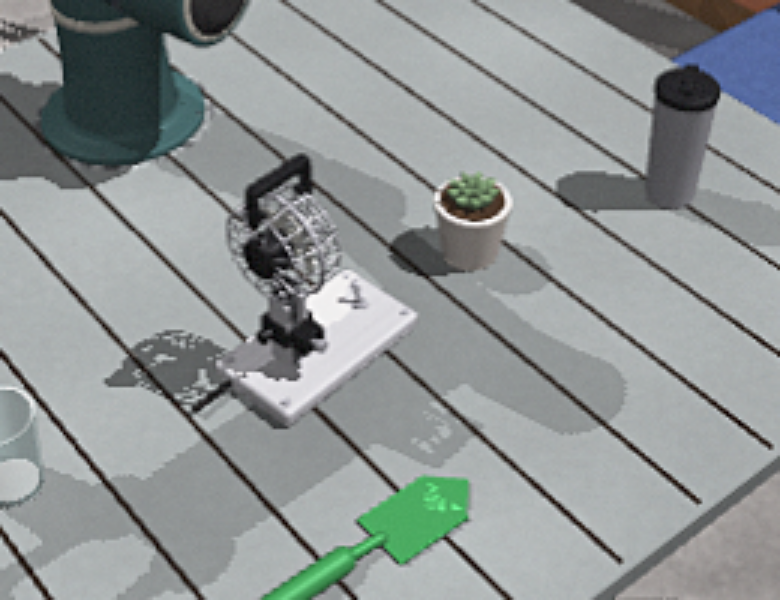

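View pics/b.png

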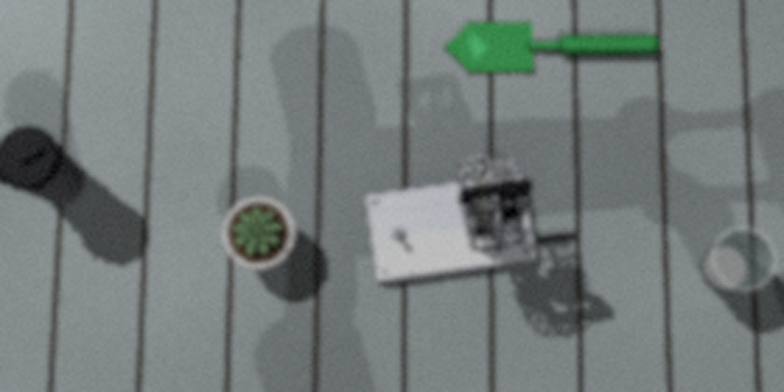

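Request:
jog_arm:
  series:
    - [[1,0,0,-40,0,0,0],[1,0,0,-40,0,0,0],[1,0,0,-40,0,0,0],[1,32,-30.6,0,0,0,0],[1,32,-30.6,0,0,0,0],[1,32,-30.6,0,0,0,0],[1,32,-30.6,0,0,0,0],[1,32,-30.6,0,0,0,0],[1,32,-30.6,0,0,0,0],[1,32,-30.6,0,0,0,0],[1,32,-30.6,0,0,0,0],[1,32,-30.6,0,0,0,0],[1,32,-30.6,0,0,0,0],[1,32,-30.6,0,0,0,0],[1,32,-30.6,0,0,0,0],[1,32,-30.6,0,0,0,0],[1,32,-30.6,0,0,0,0]]

```text
clock: 2.65
tool_pos: [0.5029, -0.094, 0.3591]
ee_rot: [0.0, 0.988, 0.157, 0.0]
wrist_force: [0.4, -1.2, 0.1]
finger_gap: 0.0881
finger_force: 0.0
```

Request:
jog_arm:
  series:
    - [[0.6,0,0,0,0,0,-8],[0.6,0,0,0,0,0,-8],[0.6,0,0,0,0,0,-8],[0.6,0,0,0,0,0,-8],[0.6,0,0,0,0,0,-8],[0.6,0,0,0,0,0,-8],[0.6,0,0,0,0,0,-8],[0.6,0,0,0,0,0,-8],[0.6,0,0,0,0,0,-8],[0.6,0,0,0,0,0,-7],[0.6,0,0,0,0,0,0]]

```text
clock: 3.75
tool_pos: [0.5023, -0.0957, 0.3588]
ee_rot: [0.0, 0.662, 0.749, 0.0]
wrist_force: [0.3, -1.0, 0.3]
finger_gap: 0.0526
finger_force: 0.0
```

```bash
python3 - <<'E'
from h import *
from scipy.spatial.transform import Rotation as R
s=vision.snapshot("wrist");cv2.imwrite("pics/w1.png",s["frame"][:,:,::-1])
o=ctrl.get_obs();q=o["ee_rot"];M=R.from_quat([q[1],q[2],q[3],q[0]]).as_matrix()
print(o["clock"],o["tool_pos"],np.round(M,3),o["wrist_force"],o["finger_gap"])
for l,z in(("handle",.265),("switch",.026),("collar",.09)):
    for d in nets.spot_point("wrist",l)[:1]:print(l,d,atz(s,d["at"],z))
E
```

```text
3.8 [ 0.50231771 -0.09573347  0.35881378] [[-0.12   0.993  0.   ]
 [ 0.993  0.12  -0.   ]
 [-0.     0.    -1.   ]] [1.14618625 0.08088012 0.99552425] 0.05296367247901973
handle {'at': [330.7, 204.6], 'p': 0.69} [ 0.510883   -0.09707469  0.265     ]
switch {'at': [323.1, 75.2], 'p': 0.95} [0.49292076 0.00828762 0.026     ]
```

View pics/w1.png

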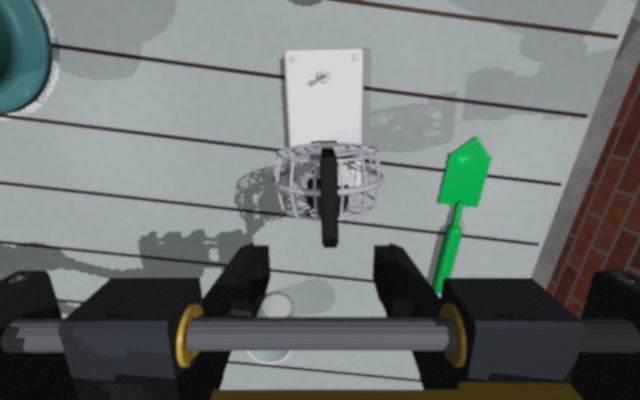

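```bash
python3 - <<'E'
from h import *
im=cv2.imread("pics/w1.png")
s=vision.snapshot("wrist")
g=im.max(2)
for r in(165,180,195,210,225,238):
    c=np.where(g[r,315:345]<45)[0]+315
    print(r,c.min(),c.max(),atz(s,((c.min()+c.max())/2,r),.271))
for p in((329,147),(330,246),(285,50),(363,49)):print(p,atz(s,p,.271 if p[1]>100 or 0 else .024))
E
```

```text
165 321 335 [ 0.50443307 -0.06444632  0.271     ]
180 317 335 [ 0.50440615 -0.07600723  0.271     ]
195 321 336 [ 0.5077878  -0.08751246  0.271     ]
210 319 338 [ 0.50935132 -0.09961329  0.271     ]
225 323 336 [ 0.51174558 -0.1120019   0.271     ]
238 324 336 [ 0.51359146 -0.12309362  0.271     ]
(329, 147) [ 0.5034537  -0.05115226  0.271     ]
(330, 246) [ 0.51450672 -0.1301021   0.271     ]
(285, 50) [0.43768593 0.03378465 0.024     ]
(363, 49) [0.54304364 0.04784704 0.024     ]
```

Request:
jog_arm:
  series:
    - [[0.6,0,5,28,0,0,-0.8],[0.6,0,0,28,0,0,0],[0.6,0,0,28,0,0,0],[0.6,0,0,20,0,0,0],[0.6,0,0,6,0,0,0],[0.6,0,0,0,0,0,0],[0.25,0,0,0,0,0,0],[0.25,0,0,0,0,0,0],[0.25,0,0,0,0,0,0],[0.25,0,0,0,0,0,0]]
  force: 20

```text
clock: 5.0
tool_pos: [0.5078, -0.0952, 0.2497]
ee_rot: [0.001, 0.657, 0.754, 0.0]
wrist_force: [-0.1, 0.0, -0.5]
finger_gap: 0.0233
finger_force: 0.0
```

```bash
python3 - <<'E'
from h import *
s=vision.snapshot("wrist");cv2.imwrite("pics/w2.png",s["frame"][:,:,::-1])
E
```

```text
(no output)
```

View pics/w2.png

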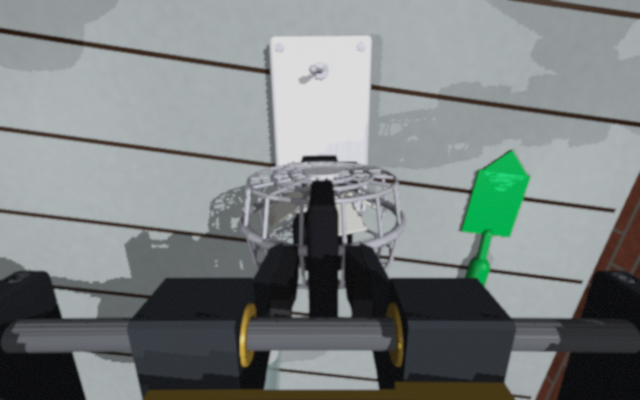

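Request:
jog_arm:
  series:
    - [[0,0,0,1,0,0,0],[0,0,0,0,0,0,0],[0,0,0,0,0,0,0],[0,0,0,0,0,0,0],[0,0,0,0,0,0,0]]
  force: 40

```text
clock: 5.55
tool_pos: [0.5085, -0.0951, 0.2481]
ee_rot: [0.001, 0.657, 0.754, 0.001]
wrist_force: [5.3, 0.5, -0.6]
finger_gap: 0.0131
finger_force: 40.0
```

Request:
jog_arm:
  series:
    - [[0,0,0.8,0,0,0,0],[0,0,0,-1,0,0,0],[0,0,0,-1,0,0,0],[0,0,0,-1,0,0,0],[0,0,0,0,0,0,0]]

```text
clock: 6.05
tool_pos: [0.5085, -0.095, 0.2496]
ee_rot: [0.0, 0.657, 0.754, 0.0]
wrist_force: [7.1, -0.4, -5.6]
finger_gap: 0.0133
finger_force: 40.0
```

Request:
jog_arm:
  series:
    - [[0,0,0,-1.5,0,0,0],[0,0,0,-1.5,0,0,0],[0,0,0,-1,0,0,0],[0,0,0,0,0,0,0]]

```text
clock: 6.45
tool_pos: [0.5084, -0.095, 0.2536]
ee_rot: [0.0, 0.657, 0.754, 0.0]
wrist_force: [7.5, -1.3, -5.7]
finger_gap: 0.0135
finger_force: 40.0
```

Request:
jog_arm:
  series:
    - [[0,0,0,-1.5,0,0,0],[0,0,0,-1.5,0,0,0],[0,0,0,0,0,0,0]]

```text
clock: 6.75
tool_pos: [0.5085, -0.095, 0.2566]
ee_rot: [0.0, 0.657, 0.754, 0.0]
wrist_force: [6.5, -1.3, -6.2]
finger_gap: 0.0132
finger_force: 40.0
```

Request:
jog_arm:
  series:
    - [[0,0,1.5,0,0,0,0],[0,0,0,0,0,0,0],[0,0,0,0,0,0,0]]

```text
clock: 7.05
tool_pos: [0.5085, -0.095, 0.2563]
ee_rot: [-0.001, 0.657, 0.754, -0.001]
wrist_force: [1.3, -2.4, -7.3]
finger_gap: 0.0134
finger_force: 40.0
```

Request:
jog_arm:
  series:
    - [[0,0,0,-1,0,0,0],[0,0,0,-1,0,0,0]]

```text
clock: 7.25
tool_pos: [0.5085, -0.095, 0.259]
ee_rot: [-0.001, 0.657, 0.754, -0.001]
wrist_force: [-0.9, -2.4, -7.1]
finger_gap: 0.0128
finger_force: 40.0
```

Request:
jog_arm:
  series:
    - [[0,0,0,-1,0,0,0],[0,0,0,-0.5,0,0,0]]

```text
clock: 7.45
tool_pos: [0.5085, -0.095, 0.2609]
ee_rot: [-0.001, 0.657, 0.754, -0.001]
wrist_force: [-3.4, -4.4, -6.8]
finger_gap: 0.0137
finger_force: 40.0
```

Request:
jog_arm:
  series:
    - [[0,0,0,-1,0,0,0],[0,0,0,-0.5,0,0,0]]

```text
clock: 7.65
tool_pos: [0.5085, -0.095, 0.2624]
ee_rot: [-0.001, 0.657, 0.754, -0.001]
wrist_force: [-4.4, -3.1, -5.4]
finger_gap: 0.0135
finger_force: 40.0
```

Request:
jog_arm:
  series:
    - [[0,0,0,-1,0,0,0],[0,0,0,-0.5,0,0,0]]

```text
clock: 7.85
tool_pos: [0.5085, -0.095, 0.2639]
ee_rot: [-0.001, 0.657, 0.754, -0.001]
wrist_force: [-3.9, -3.4, -6.7]
finger_gap: 0.0134
finger_force: 40.0
```

Request:
jog_arm:
  series:
    - [[0,0,0,-1,0,0,0],[0,0,0,-0.5,0,0,0]]

```text
clock: 8.05
tool_pos: [0.5085, -0.095, 0.2654]
ee_rot: [-0.001, 0.657, 0.754, -0.001]
wrist_force: [-4.8, -3.9, -7.9]
finger_gap: 0.0134
finger_force: 40.0
```

Request:
jog_arm:
  series:
    - [[0,0,0,-1,0,0,0],[0,0,0,-0.5,0,0,0]]

```text
clock: 8.25
tool_pos: [0.5085, -0.095, 0.2666]
ee_rot: [-0.001, 0.657, 0.754, -0.001]
wrist_force: [-2.9, -3.5, -9.2]
finger_gap: 0.0137
finger_force: 40.0
```

Request:
jog_arm:
  series:
    - [[0,0,0,-1,0,0,0],[0,0,0,-0.5,0,0,0]]

```text
clock: 8.45
tool_pos: [0.5084, -0.095, 0.2668]
ee_rot: [-0.001, 0.657, 0.754, -0.001]
wrist_force: [-1.4, -5.0, -17.6]
finger_gap: 0.0135
finger_force: 40.0
```

Request:
jog_arm:
  series:
    - [[0,0,0,-1,0,0,0],[0,0,0,-0.5,0,0,0]]

```text
clock: 8.65
tool_pos: [0.5084, -0.095, 0.2678]
ee_rot: [-0.001, 0.657, 0.754, -0.001]
wrist_force: [-0.0, -5.1, -19.5]
finger_gap: 0.0131
finger_force: 40.0
```

Request:
jog_arm:
  series:
    - [[0,0,0,-1,0,0,0],[0,0,0,-0.5,0,0,0]]

```text
clock: 8.85
tool_pos: [0.5085, -0.095, 0.2701]
ee_rot: [-0.001, 0.657, 0.754, -0.001]
wrist_force: [-2.6, -5.1, -12.8]
finger_gap: 0.0133
finger_force: 40.0
```

Request:
jog_arm:
  series:
    - [[0,0,0,-1,0,0,0],[0,0,0,-0.5,0,0,0]]

```text
clock: 9.05
tool_pos: [0.5085, -0.095, 0.2719]
ee_rot: [-0.001, 0.657, 0.754, -0.001]
wrist_force: [-2.8, -3.1, -12.1]
finger_gap: 0.0131
finger_force: 40.0
```

Request:
jog_arm:
  series:
    - [[0,0,0,0,0,0,0]]

```text
clock: 9.15
tool_pos: [0.5085, -0.095, 0.2721]
ee_rot: [-0.001, 0.657, 0.754, -0.001]
wrist_force: [-3.8, -4.2, -11.7]
finger_gap: 0.0132
finger_force: 40.0
```

Request:
jog_arm:
  series:
    - [[0,0,0,-1,0,0,0]]

```text
clock: 9.25
tool_pos: [0.5085, -0.095, 0.2729]
ee_rot: [-0.001, 0.657, 0.754, -0.001]
wrist_force: [-4.7, -3.1, -9.4]
finger_gap: 0.0135
finger_force: 40.0
```

Request:
jog_arm:
  series:
    - [[0,0,0,-1,0,0,0]]

```text
clock: 9.35
tool_pos: [0.5085, -0.095, 0.2749]
ee_rot: [-0.001, 0.657, 0.754, -0.001]
wrist_force: [-5.9, -3.9, -7.6]
finger_gap: 0.0135
finger_force: 40.0
```

Request:
jog_arm:
  series:
    - [[0,0,0,-1,0,0,0]]

```text
clock: 9.45
tool_pos: [0.5085, -0.095, 0.2758]
ee_rot: [-0.001, 0.657, 0.754, -0.001]
wrist_force: [-3.4, -4.8, -13.0]
finger_gap: 0.0132
finger_force: 40.0
```

Request:
jog_arm:
  series:
    - [[0,0,0,-1,0,0,0]]

```text
clock: 9.55
tool_pos: [0.5085, -0.095, 0.2759]
ee_rot: [-0.001, 0.657, 0.754, -0.001]
wrist_force: [-2.3, -5.0, -16.4]
finger_gap: 0.0134
finger_force: 40.0
```

Request:
jog_arm:
  series:
    - [[0,0,0,-1,0,0,0]]

```text
clock: 9.65
tool_pos: [0.5084, -0.095, 0.276]
ee_rot: [-0.001, 0.657, 0.754, -0.001]
wrist_force: [-0.6, -5.1, -15.4]
finger_gap: 0.0133
finger_force: 40.0
```

Request:
jog_arm:
  series:
    - [[0,0,0,-1,0,0,0]]

```text
clock: 9.75
tool_pos: [0.5085, -0.095, 0.2771]
ee_rot: [-0.001, 0.657, 0.754, -0.001]
wrist_force: [-0.8, -5.4, -17.2]
finger_gap: 0.0133
finger_force: 40.0
```

Request:
jog_arm:
  series:
    - [[0,0,0,-1,0,0,0]]

```text
clock: 9.85
tool_pos: [0.5084, -0.095, 0.278]
ee_rot: [-0.001, 0.657, 0.754, -0.001]
wrist_force: [-0.4, -4.8, -20.3]
finger_gap: 0.0136
finger_force: 40.0
```

Request:
jog_arm:
  series:
    - [[0,0,0,-1,0,0,0]]

```text
clock: 9.95
tool_pos: [0.5084, -0.095, 0.2787]
ee_rot: [-0.001, 0.657, 0.754, -0.001]
wrist_force: [0.4, -5.0, -15.8]
finger_gap: 0.0132
finger_force: 40.0
```

Request:
jog_arm:
  series:
    - [[0,0,0,-1,0,0,0]]

```text
clock: 10.05
tool_pos: [0.5085, -0.095, 0.2801]
ee_rot: [-0.001, 0.657, 0.754, -0.001]
wrist_force: [-2.6, -5.4, -14.0]
finger_gap: 0.0136
finger_force: 40.0
```

Request:
jog_arm:
  series:
    - [[0,0,0,-1,0,0,0]]

```text
clock: 10.15
tool_pos: [0.5085, -0.095, 0.2814]
ee_rot: [-0.001, 0.657, 0.754, -0.001]
wrist_force: [-1.7, -5.0, -16.6]
finger_gap: 0.0131
finger_force: 40.0
```

Request:
jog_arm:
  series:
    - [[0,0,0,-1,0,0,0]]

```text
clock: 10.25
tool_pos: [0.5085, -0.095, 0.2833]
ee_rot: [-0.001, 0.657, 0.754, -0.001]
wrist_force: [-5.5, -4.4, -7.0]
finger_gap: 0.0132
finger_force: 40.0
```

Request:
jog_arm:
  series:
    - [[0,0,0,-1,0,0,0]]

```text
clock: 10.35
tool_pos: [0.5085, -0.095, 0.2848]
ee_rot: [-0.001, 0.657, 0.754, -0.001]
wrist_force: [-3.7, -5.6, -14.4]
finger_gap: 0.0131
finger_force: 40.0
```

Request:
jog_arm:
  series:
    - [[0,0,0,-1,0,0,0]]

```text
clock: 10.45
tool_pos: [0.5085, -0.095, 0.2849]
ee_rot: [-0.001, 0.657, 0.754, -0.001]
wrist_force: [-2.7, -5.1, -13.9]
finger_gap: 0.0136
finger_force: 40.0
```

Request:
jog_arm:
  series:
    - [[0,0,0,-1,0,0,0]]

```text
clock: 10.55
tool_pos: [0.5085, -0.095, 0.2851]
ee_rot: [-0.001, 0.657, 0.754, -0.001]
wrist_force: [0.1, -4.8, -19.3]
finger_gap: 0.0132
finger_force: 40.0
```

Request:
jog_arm:
  series:
    - [[0,0,0,-1,0,0,0]]

```text
clock: 10.65
tool_pos: [0.5085, -0.095, 0.286]
ee_rot: [-0.001, 0.657, 0.754, -0.001]
wrist_force: [-2.2, -5.2, -16.9]
finger_gap: 0.0137
finger_force: 40.0
```

Request:
jog_arm:
  series:
    - [[0,0,0,-1,0,0,0]]

```text
clock: 10.75
tool_pos: [0.5085, -0.095, 0.2872]
ee_rot: [-0.001, 0.657, 0.754, -0.001]
wrist_force: [-2.4, -5.0, -14.7]
finger_gap: 0.0132
finger_force: 40.0
```

Request:
jog_arm:
  series:
    - [[0,0,0,-1,0,0,0]]

```text
clock: 10.85
tool_pos: [0.5085, -0.095, 0.2885]
ee_rot: [-0.001, 0.657, 0.754, -0.001]
wrist_force: [-1.8, -4.6, -13.4]
finger_gap: 0.0135
finger_force: 40.0
```

Request:
jog_arm:
  series:
    - [[0,0,0,-1,0,0,0]]

```text
clock: 10.95
tool_pos: [0.5085, -0.095, 0.2897]
ee_rot: [-0.001, 0.657, 0.754, -0.001]
wrist_force: [-3.4, -4.9, -12.6]
finger_gap: 0.0132
finger_force: 40.0
```

Request:
jog_arm:
  series:
    - [[0,0,0,-1,0,0,0]]

```text
clock: 11.05
tool_pos: [0.5085, -0.095, 0.2909]
ee_rot: [-0.001, 0.657, 0.754, -0.001]
wrist_force: [-5.2, -3.9, -7.9]
finger_gap: 0.0135
finger_force: 40.0
```

Request:
jog_arm:
  series:
    - [[0,0,0,-1,0,0,0]]

```text
clock: 11.15
tool_pos: [0.5085, -0.095, 0.2928]
ee_rot: [-0.001, 0.657, 0.754, -0.001]
wrist_force: [-5.2, -3.7, -6.8]
finger_gap: 0.0133
finger_force: 40.0
```

Request:
jog_arm:
  series:
    - [[0,0,0,-1,0,0,0]]

```text
clock: 11.25
tool_pos: [0.5085, -0.095, 0.2937]
ee_rot: [-0.001, 0.657, 0.754, -0.001]
wrist_force: [-4.4, -4.7, -13.9]
finger_gap: 0.0133
finger_force: 40.0
```

Request:
jog_arm:
  series:
    - [[0,0,0,-1,0,0,0]]

```text
clock: 11.35
tool_pos: [0.5085, -0.095, 0.294]
ee_rot: [-0.001, 0.657, 0.754, -0.001]
wrist_force: [-1.8, -4.5, -16.1]
finger_gap: 0.0132
finger_force: 40.0
```

Request:
jog_arm:
  series:
    - [[0,0,0,-1,0,0,0]]

```text
clock: 11.45
tool_pos: [0.5084, -0.095, 0.294]
ee_rot: [-0.001, 0.657, 0.754, -0.001]
wrist_force: [0.2, -5.1, -20.3]
finger_gap: 0.0136
finger_force: 40.0
```

Request:
jog_arm:
  series:
    - [[0,0,0,-1,0,0,0]]

```text
clock: 11.55
tool_pos: [0.5085, -0.095, 0.295]
ee_rot: [-0.001, 0.657, 0.754, -0.001]
wrist_force: [-1.5, -4.6, -18.0]
finger_gap: 0.0134
finger_force: 40.0
```

Request:
jog_arm:
  series:
    - [[0,0,0,-1,0,0,0]]

```text
clock: 11.65
tool_pos: [0.5084, -0.095, 0.296]
ee_rot: [-0.001, 0.657, 0.754, -0.001]
wrist_force: [-0.7, -5.2, -21.0]
finger_gap: 0.0138
finger_force: 40.0
```

Request:
jog_arm:
  series:
    - [[0,0,0,-1,0,0,0]]

```text
clock: 11.75
tool_pos: [0.5085, -0.095, 0.2973]
ee_rot: [-0.001, 0.657, 0.754, -0.001]
wrist_force: [-3.2, -4.8, -14.2]
finger_gap: 0.0134
finger_force: 40.0
```

Request:
jog_arm:
  series:
    - [[0,0,0,-1,0,0,0]]

```text
clock: 11.85
tool_pos: [0.5085, -0.095, 0.2986]
ee_rot: [-0.001, 0.657, 0.754, -0.001]
wrist_force: [-2.9, -6.1, -14.0]
finger_gap: 0.0135
finger_force: 40.0
```

Request:
jog_arm:
  series:
    - [[0,0,0,-1,0,0,0]]

```text
clock: 11.95
tool_pos: [0.5085, -0.095, 0.2996]
ee_rot: [-0.001, 0.657, 0.754, -0.001]
wrist_force: [-3.5, -4.8, -7.3]
finger_gap: 0.0134
finger_force: 40.0
```

Request:
jog_arm:
  series:
    - [[0,0,0,-0.5,0,0,0]]

```text
clock: 12.05
tool_pos: [0.5085, -0.095, 0.3009]
ee_rot: [-0.001, 0.657, 0.754, -0.001]
wrist_force: [-5.1, -4.4, -7.4]
finger_gap: 0.0134
finger_force: 40.0
```

Request:
jog_arm:
  series:
    - [[0,0,0,0,0,0,0],[0,0,0,0,0,0,0]]

```text
clock: 12.25
tool_pos: [0.5085, -0.095, 0.3018]
ee_rot: [-0.001, 0.657, 0.754, -0.001]
wrist_force: [-5.9, -4.2, -6.5]
finger_gap: 0.0132
finger_force: 40.0
```

Four clicks have been felt, at about 0.273, 0.282, 0.291 and 0.2995. Now I'll ease it down.

Request:
jog_arm:
  series:
    - [[0,0,0,0.5,0,0,0],[0,0,0,0,0,0,0]]

```text
clock: 12.45
tool_pos: [0.5085, -0.095, 0.3016]
ee_rot: [-0.001, 0.657, 0.754, -0.001]
wrist_force: [-5.8, -4.4, -6.3]
finger_gap: 0.0136
finger_force: 40.0
```

Request:
jog_arm:
  series:
    - [[0,0,0,0.5,0,0,0],[0,0,0,0,0,0,0]]

```text
clock: 12.65
tool_pos: [0.5086, -0.095, 0.3011]
ee_rot: [-0.001, 0.657, 0.754, -0.001]
wrist_force: [-5.8, -2.6, -5.7]
finger_gap: 0.0135
finger_force: 40.0
```

Request:
jog_arm:
  series:
    - [[0,0,0,0.5,0,0,0],[0,0,0,0,0,0,0]]

```text
clock: 12.85
tool_pos: [0.5085, -0.095, 0.3011]
ee_rot: [-0.001, 0.657, 0.754, -0.001]
wrist_force: [-6.5, -4.6, -4.6]
finger_gap: 0.0133
finger_force: 40.0
```

Request:
jog_arm:
  series:
    - [[0,0,0,0.5,0,0,0],[0,0,0,0,0,0,0]]

```text
clock: 13.05
tool_pos: [0.5086, -0.095, 0.301]
ee_rot: [-0.0, 0.657, 0.754, -0.001]
wrist_force: [-8.7, -3.1, -3.0]
finger_gap: 0.0135
finger_force: 40.0
```

Request:
jog_arm:
  series:
    - [[0,0,-0.7,0.3,0,0,0],[0,0,0,0,0,0,0],[0,0,0,0,0,0,0]]

```text
clock: 13.35
tool_pos: [0.5086, -0.095, 0.301]
ee_rot: [0.0, 0.657, 0.754, -0.0]
wrist_force: [-6.8, -3.3, -3.2]
finger_gap: 0.0136
finger_force: 40.0
```

Request:
jog_arm:
  series:
    - [[0,0,-0.7,0.3,0,0,0],[0,0,0,0,0,0,0],[0,0,0,0,0,0,0]]

```text
clock: 13.65
tool_pos: [0.5086, -0.095, 0.301]
ee_rot: [0.001, 0.657, 0.754, 0.001]
wrist_force: [-5.2, -2.1, -0.1]
finger_gap: 0.0128
finger_force: 40.0
```

Request:
jog_arm:
  series:
    - [[0,0,0,0,0,0,0],[0,0,0,0,0,0,0]]
  force: 8

```text
clock: 13.85
tool_pos: [0.5086, -0.095, 0.301]
ee_rot: [0.001, 0.657, 0.754, 0.001]
wrist_force: [-4.6, -2.1, 0.7]
finger_gap: 0.014
finger_force: 8.0
```

Request:
jog_arm:
  series:
    - [[0.5,0,0,0,0,0,0],[0.5,0,0,0,0,0,0],[0.5,0,0,0,0,0,0],[0.5,0,0,0,0,0,0]]

```text
clock: 14.25
tool_pos: [0.5089, -0.0948, 0.2998]
ee_rot: [0.001, 0.657, 0.754, 0.001]
wrist_force: [0.9, 0.2, 0.1]
finger_gap: 0.0432
finger_force: 0.0
```

Request:
jog_arm:
  series:
    - [[0.5,0,0,-20,0,0,0],[0.5,0,0,-30,0,0,0],[0.5,0,0,-30,0,0,0],[0.5,0,0,0,0,0,0]]

```text
clock: 14.65
tool_pos: [0.5104, -0.0953, 0.3844]
ee_rot: [0.004, 0.657, 0.754, 0.002]
wrist_force: [0.5, -0.3, 0.3]
finger_gap: 0.0439
finger_force: 0.0
```

```bash
python3 - <<'E'
from h import *
r=[]
for c in("scene","top"):
    s=vision.snapshot(c);cv2.imwrite(f"pics/{c}1.png",s["frame"][:,:,::-1])
    d=nets.spot_point(c,"handle")
    if d:r.append(ray(s,d[0]["at"]))
    d=nets.spot_point(c,"switch")
    if d:print(c,d[0],atz(s,d[0]["at"],.026))
if len(r)==2:print(tri(r))
a=cv2.imread("pics/scene1.png");cv2.imwrite("pics/a1.png",cv2.resize(a[100:270,220:420],None,fx=3.5,fy=3.5))
E
```

```text
scene {'at': [322.4, 224.4], 'p': 0.7} [0.51029003 0.00390118 0.026     ]
top {'at': [318.5, 223.4], 'p': 0.62} [0.49199131 0.01896275 0.026     ]
(array([ 0.51486327, -0.10077385,  0.31378964]), [np.float64(0.003917498364596531), np.float64(0.003917498364596653)])
```

View pics/a1.png

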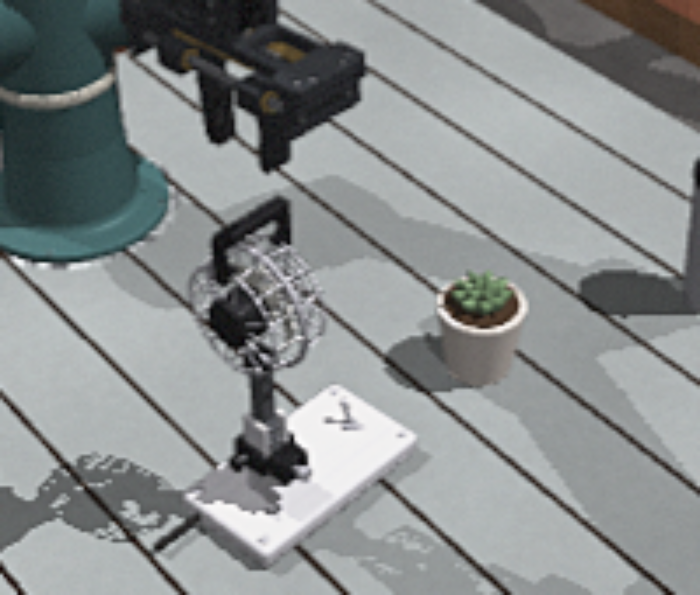

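Request:
jog_arm:
  series:
    - [[0.5,35,0,0,0,0,0],[0.5,35,-2,0,0,0,0],[0.5,34,0,0,0,0,0],[0.5,0,0,0,0,0,0],[0.5,0,0,40,0,0,0],[0.5,0,0,40,0,0,0],[0.5,0,0,40,0,0,0],[0.5,0,0,40,0,0,0],[0.5,0,0,40,0,0,0],[0.5,0,0,30,0,0,0],[0.5,0,0,0,0,0,0],[0.5,0,0,0,0,0,0]]

```text
clock: 16.15
tool_pos: [0.4915, 0.0073, 0.1486]
ee_rot: [-0.001, 0.657, 0.754, -0.001]
wrist_force: [0.3, -0.0, 0.6]
finger_gap: 0.0441
finger_force: 0.0
```

```bash
python3 - <<'E'
from h import *
s=vision.snapshot("wrist");cv2.imwrite("pics/w3.png",s["frame"][:,:,::-1])
for d in nets.spot_point("wrist","switch")[:1]:print(d,atz(s,d["at"],.026))
print(nets.boxes_of("wrist","toggle")[:1])
E
```

```text
{'at': [321.5, 190.5], 'p': 0.75} [0.49227548 0.00794726 0.026     ]
[{'bbox': [311.7, 188.3, 15.1, 14.4], 'p': 0.72}]
```

View pics/w3.png

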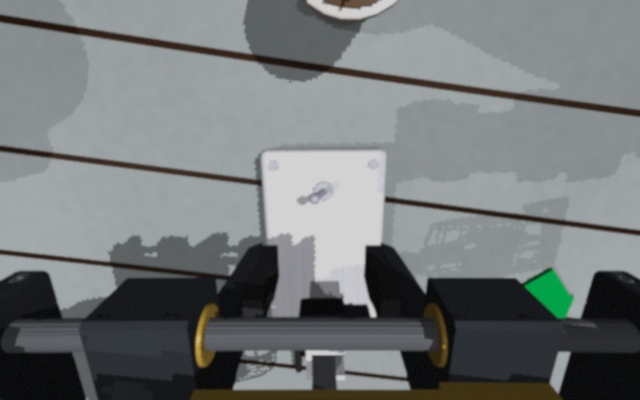

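Request:
jog_arm:
  series:
    - [[0.5,0,0,40,0,0,0],[0.5,0,0,35,0,0,0],[0.5,0,0,20,0,0,0],[0.5,0,0,10,0,0,0],[0.5,0,0,5,0,0,0],[0.5,0,0,0,0,0,0],[0.5,0,0,0,0,0,0]]

```text
clock: 17.0
tool_pos: [0.4935, 0.0077, 0.0406]
ee_rot: [0.001, 0.657, 0.754, 0.001]
wrist_force: [-0.3, 1.2, 0.6]
finger_gap: 0.0441
finger_force: 0.0
```

Request:
jog_arm:
  series:
    - [[0.5,0,3,0,0,0,0],[0.5,0,3,0,0,0,0]]

```text
clock: 17.2
tool_pos: [0.4991, 0.0085, 0.0402]
ee_rot: [0.001, 0.657, 0.754, 0.001]
wrist_force: [-0.2, 0.0, -1.1]
finger_gap: 0.0439
finger_force: 0.0
```

Request:
jog_arm:
  series:
    - [[0.5,0,2,0,0,0,0],[0.5,0,2,0,0,0,0]]

```text
clock: 17.4
tool_pos: [0.5024, 0.0091, 0.0394]
ee_rot: [0.0, 0.657, 0.754, 0.0]
wrist_force: [0.3, -0.1, -0.3]
finger_gap: 0.0441
finger_force: 0.0
```

Request:
jog_arm:
  series:
    - [[0.5,0,2,0,0,0,0],[0.5,0,2,0,0,0,0]]

```text
clock: 17.6
tool_pos: [0.5049, 0.0096, 0.0388]
ee_rot: [-0.001, 0.657, 0.754, -0.001]
wrist_force: [-3.3, -0.7, 2.9]
finger_gap: 0.0439
finger_force: 1.6
```

Request:
jog_arm:
  series:
    - [[0.5,0,2,0,0,0,0],[0.5,0,2,0,0,0,0]]

```text
clock: 17.8
tool_pos: [0.5095, 0.0102, 0.0389]
ee_rot: [-0.0, 0.657, 0.754, -0.0]
wrist_force: [-2.0, -0.3, 1.7]
finger_gap: 0.0438
finger_force: 1.2
```

Request:
jog_arm:
  series:
    - [[0.5,0,2,0,0,0,0],[0.5,0,2,0,0,0,0]]

```text
clock: 18.0
tool_pos: [0.514, 0.0108, 0.0391]
ee_rot: [0.0, 0.657, 0.754, 0.0]
wrist_force: [-1.9, 0.8, 1.3]
finger_gap: 0.0445
finger_force: 1.1
```

Request:
jog_arm:
  series:
    - [[0.5,0,1,0,0,0,0],[0.5,0,1,0,0,0,0]]

```text
clock: 18.2
tool_pos: [0.5156, 0.011, 0.0389]
ee_rot: [-0.0, 0.657, 0.754, -0.0]
wrist_force: [-3.8, 0.3, 2.1]
finger_gap: 0.0443
finger_force: 1.6
```

Request:
jog_arm:
  series:
    - [[0.5,0,1,0,0,0,0],[0.5,0,0,0,0,0,0]]

```text
clock: 18.4
tool_pos: [0.5166, 0.0112, 0.0389]
ee_rot: [-0.0, 0.657, 0.754, -0.0]
wrist_force: [-3.0, -0.1, 1.1]
finger_gap: 0.0439
finger_force: 1.4
```

Request:
jog_arm:
  series:
    - [[0.5,0,1,0,0,0,0],[0.5,0,0,0,0,0,0]]

```text
clock: 18.6
tool_pos: [0.5176, 0.0113, 0.0389]
ee_rot: [-0.0, 0.657, 0.754, -0.0]
wrist_force: [-2.2, -1.4, 0.7]
finger_gap: 0.0441
finger_force: 1.4
```

Request:
jog_arm:
  series:
    - [[0.5,0,1,0,0,0,0],[0.5,0,0,0,0,0,0]]

```text
clock: 18.8
tool_pos: [0.5183, 0.0114, 0.0388]
ee_rot: [-0.0, 0.657, 0.754, -0.0]
wrist_force: [-3.8, -0.1, -0.4]
finger_gap: 0.0439
finger_force: 1.6
```

Request:
jog_arm:
  series:
    - [[0.5,0,1,0,0,0,0],[0.5,0,0,0,0,0,0]]

```text
clock: 19.0
tool_pos: [0.5185, 0.0115, 0.0386]
ee_rot: [-0.001, 0.657, 0.754, -0.001]
wrist_force: [-6.3, -1.2, 0.9]
finger_gap: 0.0444
finger_force: 2.7
```

Request:
jog_arm:
  series:
    - [[0.5,0,1,0,0,0,0],[0.5,0,0,0,0,0,0]]

```text
clock: 19.2
tool_pos: [0.5187, 0.0115, 0.0384]
ee_rot: [-0.002, 0.657, 0.754, -0.002]
wrist_force: [-7.5, -1.4, 2.0]
finger_gap: 0.0439
finger_force: 3.8
```

Request:
jog_arm:
  series:
    - [[0.5,0,-4,0,0,0,0],[0.5,0,-4,0,0,0,0],[0.5,0,0,0,0,0,0],[0.5,0,0,-30,0,0,0],[0.5,0,0,-40,0,0,0],[0.5,0,0,-40,0,0,0],[0.5,0,0,-40,0,0,0],[0.5,0,0,-40,0,0,0],[0.5,0,0,-40,0,0,0],[0.5,0,0,-40,0,0,0],[0.5,0,0,-40,0,0,0],[0.5,0,0,0,0,0,0],[0.5,0,0,0,0,0,0]]

```text
clock: 20.5
tool_pos: [0.514, 0.0106, 0.351]
ee_rot: [0.002, 0.657, 0.754, 0.002]
wrist_force: [0.8, -0.6, 0.1]
finger_gap: 0.044
finger_force: 0.0
```

```bash
python3 - <<'E'
from h import *
a=vision.snapshot("scene")["frame"][100:270,220:420,::-1]
b=vision.snapshot("wrist")["frame"][100:270,220:420,::-1]
cv2.imwrite("pics/f.png",cv2.resize(np.hstack([a,b]),None,fx=2,fy=2,interpolation=cv2.INTER_CUBIC))
E
```

```text
(no output)
```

View pics/f.png

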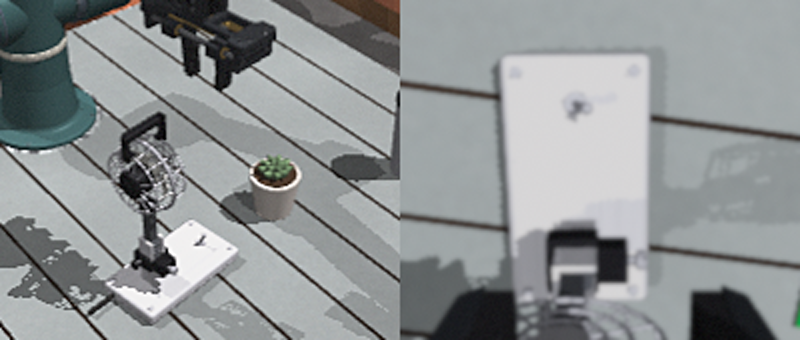

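```bash
python3 - <<'E'
from h import *
s=vision.snapshot("wrist");E=np.array(s["extrinsics"])
def proj(P):
    c=E[:3,:3]@P+E[:3,3];c=c*[1,-1,-1]
    return cv2.projectPoints(c[None],np.zeros(3),np.zeros(3),np.array(s["intrinsics"]),np.array(s["distortion"]))[0].ravel()
p=np.array([.493,.008,.026]);fy=np.array([-.991,-.133,0])
print("piv",proj(p))
for q in(0,.4,.8):print(q,proj(p+.027*(np.sin(.4-q)*fy+np.cos(.4-q)*np.array([0,0,1]))))
a=s["frame"][130:180,280:345,::-1];cv2.imwrite("pics/g.png",cv2.resize(a,None,fx=10,fy=10,interpolation=2))
E
```

```text
piv [307.53831304 151.4591862 ]
0 [299.22546145 154.5372351 ]
0.4 [306.72252729 154.85242201]
0.8 [314.35458343 154.60273083]
```

View pics/g.png

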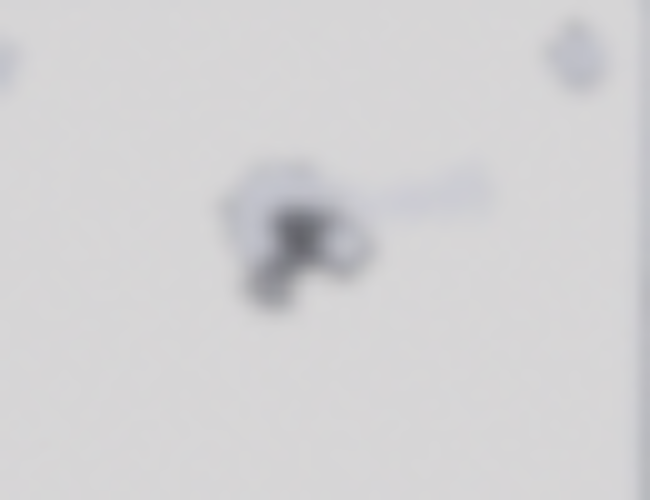

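The bat's tip is at about (315,154). That matches the "on" prediction of (314,155), so it leans to the fan's -y.

```bash
python3 -c "
from workcell import ctrl
print(ctrl.sign_off())"
```

```text
the job is handed in; nothing more can be done
None
```

The fan head was lifted four clicks and hangs on the fourth notch, released without a drop. The toggle was then flipped to on, the pot, tumbler, jar and trowel were not touched, and the job was handed in at about 21 s of the 72 s allowed.

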